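Open the photometer's cell compartment

TASK

Open the cell compartment of the photometer on the bench so that it is ready for a sample: press the release tab on its front with the fingertips so that the spring lifts the lid, then push the lid all the way back until it stays open by itself. Be gentle, take your hand away at the end so that the tab is back up, and neither lift nor shove the photometer nor disturb the glassware and racks on and around it.

Things in the scene. Friction and masses are not known exactly. Their poses are not given: they have to be found in the camera images.
- photometer: Photometer, loose on rubber feet, 2.6 kg, 210 (x) x 180 (y) mm. Origin: centre of its underside; its front, with the tab, faces its -x; z up, turned only about the vertical. The front is a low deck (x = -105 to -45 mm), top at z = 58 mm; the rear block's top is at z = 96 mm and carries the grey lid of the cell compartment. Keep it where it stands
- tab_pad (a point): Where to press: upper face of the black release tab, at x = -88, y = 0, z = 82 mm of the photometer. The tab is a paddle 40 mm wide (y), x = -102 to -56 mm, 6 mm thick, nothing under it; it rocks about a crosswise pin at x = -56, z = 78 mm, front end down. At its rear an upright hook (24 mm wide, x = -59 to -46, top z = 108 mm) holds a tongue on the lid's front edge
- tab (a joint): Angle of the release tab in rad: 0 up (a spring returns it), 0.35 fully pressed (stop). The lid is let go at about 0.2 (some 6 mm down at tab_pad); 9 mm down at tab_pad is enough. Takes about 1.5 N at first, under 4 N fully down
- lid_hinge (a point): Centre of the lid's hinge axis, fixed to the photometer at x = 45, y = 0, z = 97 mm of it; the axis runs along the photometer's y
- lid_edge (a point): Middle of the front end of the lid: the tip of the tongue (24 mm wide, 4 mm thick, 8 mm long) on its front edge; 96 mm from the hinge axis, moves with the lid
- lid (a joint): Lid angle, rad: 0 shut, grows as the front edge rises and swings back. Flat grey plate 88 mm long (x), 90 wide (y), 10 thick, 60 g. Let go, it is lifted by a spring pin to about 0.75 in half a second; beyond, it swings freely, takes under 1 N at the front edge, falls back to 0.75 if left short of upright (1.57) and falls on to its stop at 1.8 (fully open, leaning back) if taken past it
- vial_deck: Amber vial with white cap, 16 mm across, 42 mm tall, upright on the photometer's front deck, left of the tab as the robot sees it (62 to 70 mm along the photometer's +y). A bystander. Origin at the centre of its underside
- vial_bench: An identical vial standing on the bench. A bystander. Origin at the centre of its underside
- flask: Stoppered conical flask, 84 mm across, 120 mm tall. A bystander. Origin at the centre of its underside
- jar: Round bottle with a blue cap, 72 mm across, 125 mm tall. A bystander. Origin at the centre of its underside
- tip_box: Pipette tip box, 85 x 120 x 64 mm tall. A bystander. Origin at the centre of its underside
- tube_rack: Orange rack with four capped tubes, 60 x 130 x 88 mm tall. A bystander. Origin at the centre of its underside
- cuvette_rack: Low white rack with eight clear cuvettes, 50 x 100 x 45 mm tall. A bystander. Origin at the centre of its underside

How it is judged:
On the way, in this order (a step that is already met when the one before it is completed fails the run):
1. the tab is pressed and the spring has lifted the lid part way (0.4 to 1.1 rad) (value of joint lid between 0.4 and 1.1 rad), for 0.1 s.
2. the lid is pushed fully open (beyond 1.65 rad) (value of joint lid above 1.65 rad), for 0.1 s.
At the end, for the whole second after the job is handed in: The lid rests fully open (beyond 1.65 of 1.8 rad) by itself, the tab is back up (below 0.08 rad), the photometer stands flat within 20 mm of where it was (value of joint lid above 1.65 rad and velocity of joint lid between -0.1 and 0.1 rad/s and value of joint tab below 0.08 rad and distance of photometer from where it was at the start of the episode below 0.02 m and angle between photometer's own z axis and vertical below 0.05 rad and linear speed of photometer below 0.02 m/s); the robot touches nothing.
It fails at once if the photometer is lifted, tipped (over 0.1 rad) or shoved (20 mm) (distance of photometer from where it was at the start of the episode above 0.02 m or angle between photometer's own z axis and vertical above 0.1 rad).
It fails at once if the photometer, tab or lid is forced by the fingers (over 40 N) (contact force between the fingers and photometer above 40 N).
It fails at once if a bystander is moved by more than 25 mm or tipped over (distance of any of vial_deck, vial_bench, flask, jar, tip_box, tube_rack, cuvette_rack from where it was at the start of the episode above 0.025 m or angle between any of vial_deck, vial_bench, flask, jar, tip_box, tube_rack, cuvette_rack's own z axis and vertical above 0.5 rad).
It also fails if it takes over 38 s, if anything falls off the work surface, if the arm or the gripper's body presses on something with over 40 N, if the wrist force passes 120 N, or if a joint passes its speed limit or range.

ROBOT

A 7-joint arm with a two-finger parallel gripper is mounted at the origin on the work surface. World frame = base frame: x ahead of the robot, y to its left, z up, the work surface at z = 0. Lengths are in m, angles in rad, forces in N, time in s.
With the tool pointing down it reaches from about 0.425 to 0.925 m from the base axis. Payload 6.8 kg.
Tool frame: the origin (TCP) lies between the finger pads; the fingertips stand 17 mm ahead of it and the grasp point (between the pads) lies 2 mm behind it; z points along the fingers, y is the line along which they close (so a half turn about z gives the same grasp; the last joint's range is limited). The gripper opens to 88 mm and grips with 3 to 60 N. Pads are 20 mm wide; open, the fingers measure 115 mm over their backs; the gripper's body (75 mm by 178 mm) begins 61 mm behind the grasp point.
Start: joints at [1.014, 0.477, 0.022, 1.555, -0.011, 1.109, -0.083], TCP at [0.293, -0.608, 0.205] pointing down, gripper open.
Joint ranges: [-2.96, 2.96], [-0.34, 2.1], [-1.41, 1.46], [0.24, 2.44], [-1.37, 4.51], [0.17, 1.92], [-2.96, 2.96]. Speed limits (rad/s): [2.39, 2.39, 3.14, 3.14, 3.14, 3.14, 3.14].

INTERFACE

Orientations are given as a unit quaternion [w, x, y, z].
In Python, from workcell import state, read_camera, robot gives the robot as it stands. The module is installed in compiled form; this text tells all that it offers.
- The arm moves only by the shell command python3 -m handwheel 'ROWS' [FORCE]. ROWS is JSON, a list of rows, each a list of 5 numbers: the opening in per cent of the stroke, from 0 (shut) to 100 (fully open), then the shift along the world's x, y, z in m, then the turn about the world's z in rad. In form: [[claw, dx, dy, dz, turn], ...]. A call has exactly 5 rows; each row is the pose to reach, as a shift and turn from the pose commanded when the call began; what a row does not reach only later rows make up. A row lasts 1/10 s, in which the tool goes at most 50 mm and 8.59 degrees, less where a joint would pass 70% of its speed; a pose out of reach is approached as far as the arm can. A call with a gripper value outside its range is refused whole. The fingers move at their own pace and stop on an object; FORCE is the grip in N (left out, the last holds). Time passes only in rows, so rows that repeat a pose let the fingers close, or fill a call up. It gives the time, the measured TCP pose, the force, the opening and the grip force at its end, in the units of the state.
- state(): the state, without advancing time (a new reading comes with each control period).
- read_camera(name): name is "side" or "top"; returns a dict with "color" (400x640x3 uint8, blue, green, red), "depth" (400x640 float32, m along the optical axis (not along the pixel's ray), 0 where there is no reading), "K" (3x3 intrinsics, pixels), "eye" and "orientation" of the camera in the world. Camera axes: x right, y down, z forward; pixel columns grow to the right and rows downward; lengths in m; the calibration is good to about 2 mm. A picture is of the moment at which its call begins.
- robot.job_done(): hands the job in; it is judged then, once.
The state is a dict: "time": time; "q": joint angles; "joint_velocities": joint speeds; "joint_torque": joint torques, N m; "position": TCP position; "orientation": TCP orientation; "contact_force": force on the tool from outside, world axes, zero at the start; "wrist_torque": the same for the moment, N m; "finger_gap": opening from 0.0 (shut) to 1.0 (fully open); "gripper_force": force on a finger pad.
Only numpy, scipy, OpenCV 4.12 (cv2) and the standard library are available. Lean on these libraries where they do the work, as an engineer would, in place of code of your own. Each camera call takes 0.05 s, during which the arm holds its last target. There are 200 camera calls.

## Working session

There is one attempt and no reset: what is moved stays moved. The work goes in short steps, Python scripts to look and compute and a shell command to move; the robot and the scene stay as the last step left them, time stands still between calls to the robot, and variables do not carry over. Pictures are saved under pics/ and viewed, at most 13 in all, crops included, and the job is handed in when it is done.

```bash
mkdir -p pics; cat > h.py <<'E'
import numpy as np, cv2
from scipy.spatial.transform import Rotation as R
from workcell import state, read_camera, robot
def cloud(c):
    K=np.array(c["K"]);d=c["depth"];v,u=np.indices(d.shape)
    p=np.stack([(u-K[0,2])/K[0,0]*d,(v-K[1,2])/K[1,1]*d,d],-1)
    q=np.array(c["orientation"])
    return p@R.from_quat(q[[1,2,3,0]]).as_matrix().T+np.array(c["eye"])
E
python3 - <<'E'
from h import *
for n in("top","side"):
    c=read_camera(n);cv2.imwrite(f"pics/{n}0.png",c["color"]);np.savez(f"{n}0.npz",**c);print(n,c["eye"],c["orientation"])
s=state();print(s["time"],s["position"],s["orientation"],s["contact_force"],s["finger_gap"])
E
```

```text
top [0.43688772 0.07835599 1.05443618] [ 0.0509134  -0.70152156  0.7089808  -0.05120111]
side [0.12462849 0.7748839  0.7148901 ] [ 0.11634286 -0.25353206  0.85755543 -0.43218575]
0.1 [ 0.2926162 -0.6076485  0.2044951] [-7.77707813e-04  9.74928407e-01  2.22517287e-01 -2.33178284e-04] [-0.36782738  0.28293735 -0.07306718] 1.0038312421719247
```

View pics/top0.png

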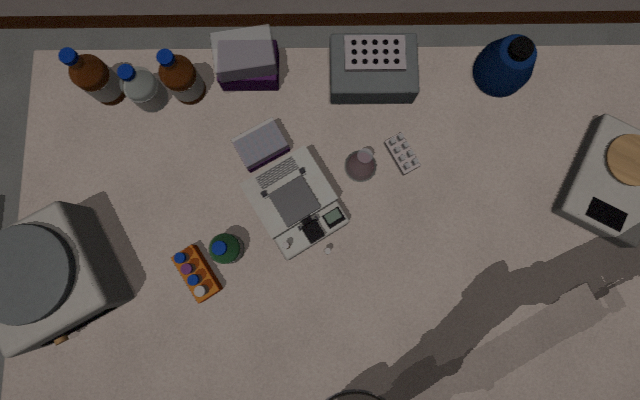

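View pics/side0.png

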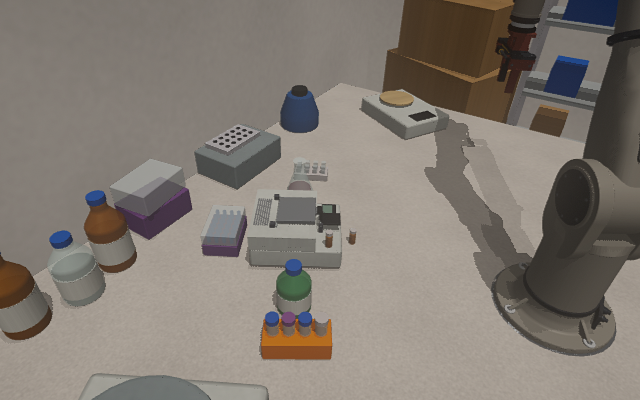

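The top view shows the photometer at about (293,203), its tab at (312,230), the vials at (289,243) and (328,251), and the flask at (362,163). Next I fit the pose from depth.

```bash
python3 - <<'E'
from h import *
c=dict(np.load("top0.npz"));P=cloud(c)
m=np.zeros((400,640),bool);m[140:265,235:355]=1
z=P[...,2]
for lo,hi in((.085,.115),(.045,.07)):
    k=(m&(z>lo)&(z<hi)).astype(np.uint8)
    n,l,st,_=cv2.connectedComponentsWithStats(k)
    i=1+st[1:,4].argmax();q=P[l==i]
    r=cv2.minAreaRect((q[:,:2]*1000).astype(np.float32));print(lo,r,np.median(q[:,2]),len(q))
for nm,(u,v) in dict(tab=(312,230),lid=(293,203),deck=(289,241),vb=(328,250),flask=(365,155),disp=(333,217)).items():
    print(nm,P[v-1:v+2,u-1:u+2].reshape(-1,3).mean(0).round(4))
cr=cv2.resize(c["color"][140:270,230:390],None,fx=5,fy=4.6,interpolation=cv2.INTER_CUBIC)[:598];cv2.imwrite("pics/crop.png",cr)
E
```

```text
0.085 ((584.8768310546875, 150.95388793945312), (164.6009063720703, 180.1043243408203), 31.241518020629883) 0.09633429662716175 4971
0.045 ((501.03204345703125, 100.524658203125), (60.477176666259766, 179.76852416992188), 31.13251495361328) 0.05718996044467217 1463
tab [0.4995 0.0988 0.0807]
lid [0.5601 0.1413 0.1078]
deck [0.4755 0.1544 0.0562]
vb [0.4534 0.0613 0.0429]
flask [ 0.6685 -0.0255  0.119 ]
disp [0.5316 0.0486 0.0592]
```

View pics/crop.png

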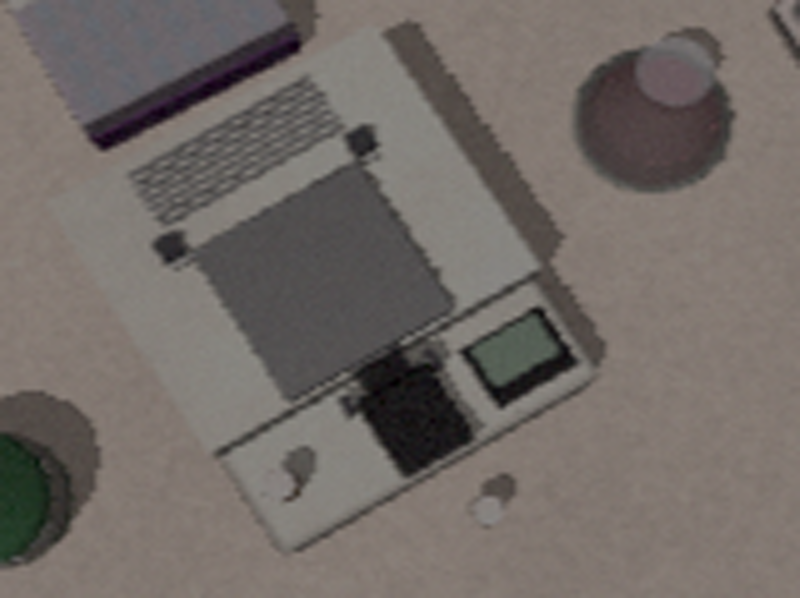

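Two independent fits agree: the photometer's origin is at (0.565, 0.139) with a yaw of 31.2°. That puts tab_pad at about (0.490, 0.093, 0.082). I need a turn of about +0.096 to bring the tool's y in line with the photometer's y. I'll travel with the fingers shut.

```bash
python3 -m handwheel '[[0,0.025,0.04,0,0.02],[0,0.05,0.08,0,0.04],[0,0.075,0.12,0,0.06],[0,0.1,0.16,0,0.08],[0,0.12,0.2,0,0.096]]' 20
python3 -m handwheel '[[0,0.02,0.045,0,0],[0,0.03,0.09,0,0],[0,0.04,0.135,0,0],[0,0.05,0.18,0,0],[0,0.06,0.225,0,0]]'
python3 -m handwheel '[[0,0.005,0.045,0,0],[0,0.01,0.09,0,0],[0,0.014,0.135,0,0],[0,0.016,0.18,0,0],[0,0.016,0.22,0,0]]'
```

```text
time: 0.6
position: [0.414, -0.406, 0.2051]
orientation: [-0.0, 0.963, 0.27, 0.0]
contact_force: [1.1, 0.0, 0.8]
finger_gap: 0.581
gripper_force: 0.0
time: 1.1
position: [0.4727, -0.1813, 0.2052]
orientation: [-0.0, 0.963, 0.269, -0.0]
contact_force: [0.7, -0.8, -0.4]
finger_gap: 0.13
gripper_force: 0.0
time: 1.6
position: [0.4886, 0.0392, 0.2053]
orientation: [-0.0, 0.963, 0.269, 0.0]
contact_force: [-0.4, -0.3, -0.2]
finger_gap: 0.002
gripper_force: 0.0
```

```bash
python3 -m handwheel '[[0,0,0.027,0,0],[0,0,0.054,0,0],[0,0,0.054,-0.03,0],[0,0,0.054,-0.06,0],[0,0,0.054,-0.085,0]]'
python3 - <<'E'
from h import *
for n in("top","side"):
    c=read_camera(n);cv2.imwrite(f"pics/{n}1.png",c["color"])
    if n=="side":cv2.imwrite("pics/side1c.png",cv2.resize(c["color"][120:280,200:420],None,fx=3.5,fy=3.5))
print(state()["position"],state()["contact_force"])
E
```

```text
time: 2.1
position: [0.4882, 0.0909, 0.1189]
orientation: [-0.0, 0.963, 0.269, -0.001]
contact_force: [0.2, -0.4, 0.5]
finger_gap: 0.006
gripper_force: 0.0
[0.48609764 0.09009632 0.11734202] [-1.04634376  0.67810224 -0.12064178]
```

View pics/side1c.png

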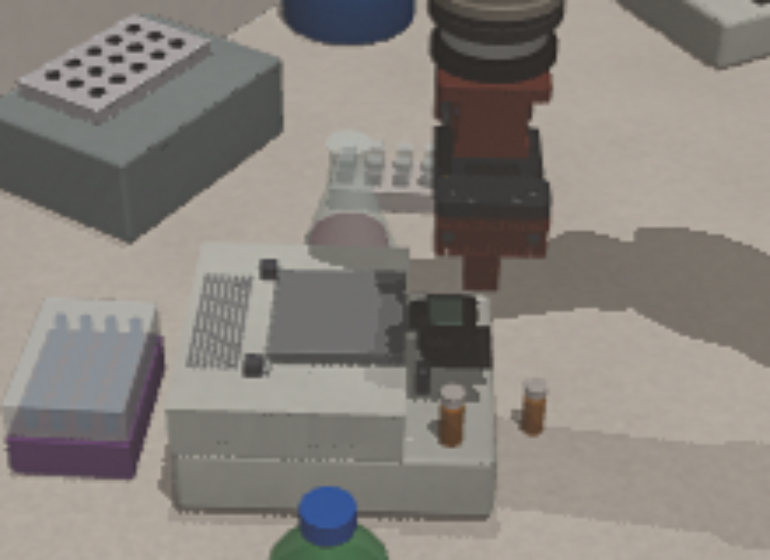

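The fingers are above the black tab, with the tip at crop (480,290) and the tab at (455,345). Before pressing I check this by projecting the points.

```bash
python3 - <<'E'
from h import *
c=dict(np.load("side0.npz"));q=c["orientation"];M=R.from_quat(q[[1,2,3,0]]).as_matrix()
s=state();p=s["position"];print(p,s["time"])
def pr(x):
    a=c["K"]@((np.array(x)-c["eye"])@M);return (a[:2]/a[2]-[200,120])*3.5
a=np.radians(31.2);ex=np.array([np.cos(a),np.sin(a),0]);ey=np.array([-ex[1],ex[0],0]);o=np.array([.565,.139,0])
w=lambda x,y,z:o+ex*x+ey*y+[0,0,z]
print("tip",pr(p-[0,0,.017]),"pad",pr(w(-.088,0,.082)))
for x,y in((-.102,.02),(-.102,-.02),(-.056,.02),(-.056,-.02)):print(pr(w(x,y,.082)))
c2=read_camera("side");P=cloud(c2)
# finger points
m=np.zeros((400,640),bool);m[190:204,328:346]=1
Q=P[m];Q=Q[(Q[:,2]>.095)&(Q[:,2]<.14)];d=Q-o
print(len(Q),np.percentile(d@ex,[5,50,95]),np.percentile(d@ey,[5,50,95]),Q[:,2].min())
E
```

```text
[0.48609764 0.09009632 0.11734202] 2.2
tip [471.53366466 319.36148499] pad [463.0858497  341.24956092]
[484.56779389 360.93567768]
[483.02121095 323.33570809]
[415.4666859  358.98069617]
[416.10394625 321.45053126]
17 [-0.10505462 -0.09816668 -0.08645546] [0.00620553 0.00766567 0.00936155] 0.13396366464204157
```

```bash
python3 - <<'E'
from h import *
c=read_camera("side");P=cloud(c);cv2.imwrite("pics/z.png",cv2.resize(c["color"][185:235,305:355],None,fx=11,fy=11,interpolation=cv2.INTER_NEAREST))
o=np.array([.565,.139,0]);a=np.radians(31.2);ex=np.array([np.cos(a),np.sin(a),0]);ey=np.array([-ex[1],ex[0],0])
for v in range(194,216,2):print(v,[tuple((np.array([(P[v,u]-o)@ex,(P[v,u]-o)@ey,P[v,u,2]])*1000).astype(int)) for u in (331,334,337,340,343)])
E
```

```text
194 [(np.int64(-91), np.int64(-210), np.int64(-3)), (np.int64(-88), np.int64(4), np.int64(154)), (np.int64(-94), np.int64(7), np.int64(156)), (np.int64(-101), np.int64(9), np.int64(158)), (np.int64(-125), np.int64(-212), np.int64(-2))]
196 [(np.int64(-91), np.int64(-201), np.int64(-3)), (np.int64(-88), np.int64(4), np.int64(148)), (np.int64(-95), np.int64(7), np.int64(150)), (np.int64(-102), np.int64(5), np.int64(149)), (np.int64(-125), np.int64(-201), np.int64(-2))]
198 [(np.int64(-47), np.int64(772), np.int64(714)), (np.int64(-88), np.int64(6), np.int64(144)), (np.int64(-95), np.int64(6), np.int64(144)), (np.int64(-102), np.int64(9), np.int64(147)), (np.int64(-125), np.int64(-190), np.int64(-1))]
200 [(np.int64(-90), np.int64(-180), np.int64(-1)), (np.int64(-88), np.int64(9), np.int64(140)), (np.int64(-96), np.int64(3), np.int64(137)), (np.int64(-102), np.int64(10), np.int64(142)), (np.int64(-124), np.int64(-182), np.int64(-2))]
202 [(np.int64(-90), np.int64(-170), np.int64(-1)), (np.int64(-98), np.int64(-166), np.int64(1)), (np.int64(-107), np.int64(-169), np.int64(0)), (np.int64(
[... 818 characters left out ...]
-86), np.int64(-56), np.int64(59)), (np.int64(-94), np.int64(-59), np.int64(57)), (np.int64(-101), np.int64(-60), np.int64(57)), (np.int64(-114), np.int64(-135), np.int64(-1)), (np.int64(-123), np.int64(-135), np.int64(-1))]
212 [(np.int64(-86), np.int64(-49), np.int64(58)), (np.int64(-94), np.int64(-52), np.int64(57)), (np.int64(-101), np.int64(-54), np.int64(55)), (np.int64(-114), np.int64(-125), np.int64(0)), (np.int64(-122), np.int64(-125), np.int64(0))]
214 [(np.int64(-85), np.int64(-14), np.int64(81)), (np.int64(-92), np.int64(-13), np.int64(81)), (np.int64(-99), np.int64(-14), np.int64(81)), (np.int64(-114), np.int64(-120), np.int64(-3)), (np.int64(-122), np.int64(-117), np.int64(0))]
```

View pics/z.png

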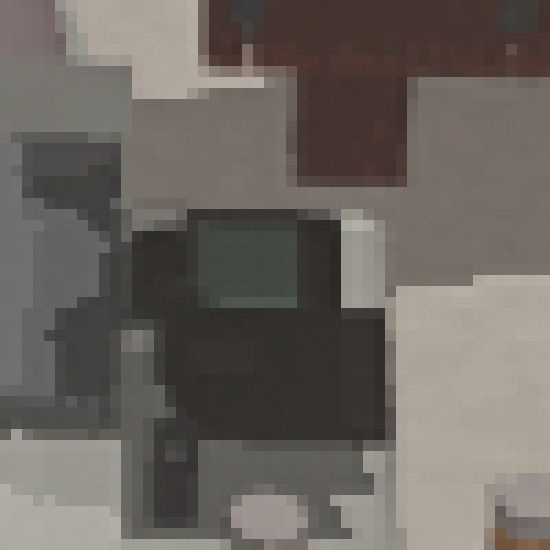

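The side picture puts the fingertip at z ≈ 0.137, which is higher than the stated TCP implies, while the tab is at z 0.081 as expected. I'll descend in small steps with the force as the guide, and shift 5 mm toward the pad.

```bash
python3 -m handwheel '[[0,0.004,0.003,-0.003,0],[0,0.004,0.003,-0.006,0],[0,0.004,0.003,-0.01,0],[0,0.004,0.003,-0.014,0],[0,0.004,0.003,-0.014,0]]'
cat > look.py <<'E'
from h import *
import sys
o=np.array([.565,.139,0]);a=np.radians(31.2);ex=np.array([np.cos(a),np.sin(a),0]);ey=np.array([-ex[1],ex[0],0])
s=state();p=s["position"];print(s["time"],"TCP local",((p-o)@ex).round(4),((p-o)@ey).round(4),p[2].round(4),"F",s["contact_force"].round(2))
c=read_camera("side");P=cloud(c);L=np.stack([(P-o)@ex,(P-o)@ey,P[...,2]],-1)
m=(abs(L[...,0]-(p-o)@ex)<.025)&(abs(L[...,1])<.03)&(L[...,2]>.087)&(L[...,2]<.2)
if m.any(): print("finger pts",m.sum(),"z min",L[m][:,2].min(),"x",np.percentile(L[m][:,0],[3,97]),"y",np.percentile(L[m][:,1],[10,50,90]),"rows",np.nonzero(m)[0].max())
m=(abs(L[...,1])<.045)&(L[...,0]>-.06)&(L[...,0]<.03)&(L[...,2]>.1)&(L[...,2]<.2);print("lid zmax",np.percentile(L[m][:,2],98))
if len(sys.argv)>1: cv2.imwrite(sys.argv[1],cv2.resize(c["color"][110:260,220:400],None,fx=4,fy=4))
E
python3 look.py
```

```text
time: 2.8
position: [0.4925, 0.0936, 0.1059]
orientation: [0.0, 0.963, 0.269, -0.0]
contact_force: [-0.6, -0.1, -0.5]
finger_gap: 0.004
gripper_force: 0.0
2.8 TCP local -0.0855 -0.0012 0.1059 F [-0.57 -0.06 -0.46]
finger pts 103 z min 0.08828874045938573 x [-0.09836718 -0.06090535] y [0.00622984 0.00798308 0.01023275] rows 218
lid zmax 0.10903136720418438
```

```bash
python3 -m handwheel '[[0,-0.002,0,-0.003,0],[0,-0.002,0,-0.006,0],[0,-0.002,0,-0.01,0],[0,-0.002,0,-0.013,0],[0,-0.002,0,-0.016,0]]'
python3 look.py pics/s3.png
```

```text
time: 3.35
position: [0.4908, 0.0938, 0.09]
orientation: [-0.0, 0.963, 0.269, -0.0]
contact_force: [-0.6, -0.3, 0.3]
finger_gap: 0.007
gripper_force: 0.0
3.35 TCP local -0.0869 -0.0002 0.09 F [-0.58 -0.26  0.32]
finger pts 92 z min 0.10480625524247267 x [-0.0992954  -0.06280969] y [0.00624082 0.00844174 0.01046307] rows 212
lid zmax 0.10900509158169296
```

View pics/s3.png

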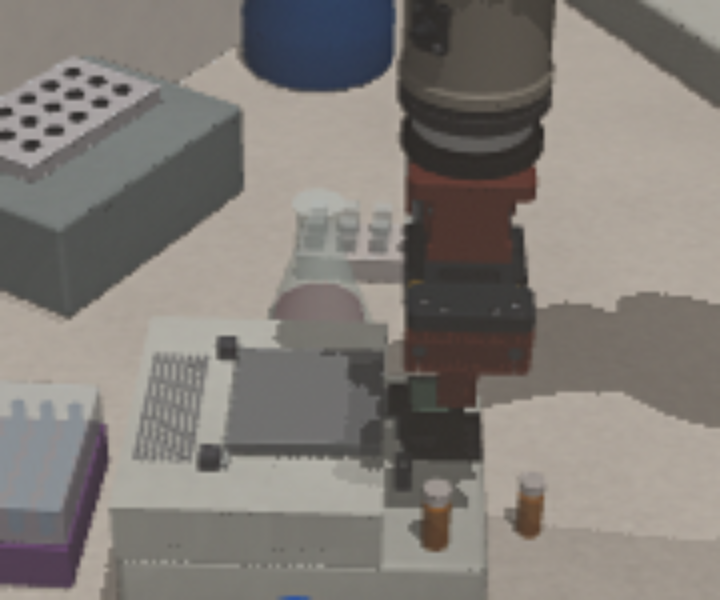

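There is no contact yet. The image shows the fingertips still about 2 cm above the tab, near crop (458,405), so when shut the fingers are shorter than stated. I'll go on down and press at x ≈ −92 so that the gripper body stays clear of the rising lid.

```bash
python3 -m handwheel '[[0,-0.004,-0.002,-0.004,0],[0,-0.004,-0.002,-0.008,0],[0,-0.004,-0.002,-0.011,0],[0,-0.004,-0.002,-0.014,0],[0,-0.004,-0.002,-0.014,0]]'
python3 look.py
```

```text
time: 3.9
position: [0.4867, 0.0918, 0.0759]
orientation: [-0.0, 0.963, 0.269, -0.0]
contact_force: [1.3, -0.8, 0.8]
finger_gap: 0.005
gripper_force: 0.0
3.9 TCP local -0.0915 0.0002 0.0759 F [ 1.34 -0.8   0.77]
finger pts 126 z min 0.09319876868764143 x [-0.10461623 -0.06661171] y [-0.00963158  0.00876916  0.01627514] rows 216
lid zmax 0.10889992101199616
```

```bash
python3 -m handwheel '[[0,0,0,-0.003,0],[0,0,0,-0.006,0],[0,0,0,-0.009,0],[0,0,0,-0.011,0],[0,0,0,-0.011,0]]'
python3 look.py
```

```text
time: 4.45
position: [0.4867, 0.0918, 0.0651]
orientation: [0.0, 0.963, 0.269, -0.0]
contact_force: [0.0, 0.2, 0.7]
finger_gap: 0.003
gripper_force: 0.5
4.45 TCP local -0.0914 0.0002 0.0651 F [0.03 0.19 0.67]
finger pts 95 z min 0.08839391960221621 x [-0.10485279 -0.06697175] y [-0.0082753   0.00944375  0.02320361] rows 218
lid zmax 0.10880311734206417
```

```bash
python3 -m handwheel '[[0,0,0,-0.002,0],[0,0,0,-0.004,0],[0,0,0,-0.006,0],[0,0,0,-0.006,0],[0,0,0,-0.006,0]]'
python3 look.py pics/s4.png
```

```text
time: 5.0
position: [0.4869, 0.0918, 0.0594]
orientation: [0.0, 0.963, 0.269, -0.0]
contact_force: [-1.6, -0.9, 4.0]
finger_gap: 0.011
gripper_force: 1.8
5.0 TCP local -0.0913 0.0001 0.0594 F [-1.61 -0.87  4.05]
finger pts 76 z min 0.08702793952469723 x [-0.10318486 -0.06717037] y [-0.0105805   0.00907506  0.02334583] rows 219
lid zmax 0.1582855385254072
```

View pics/s4.png

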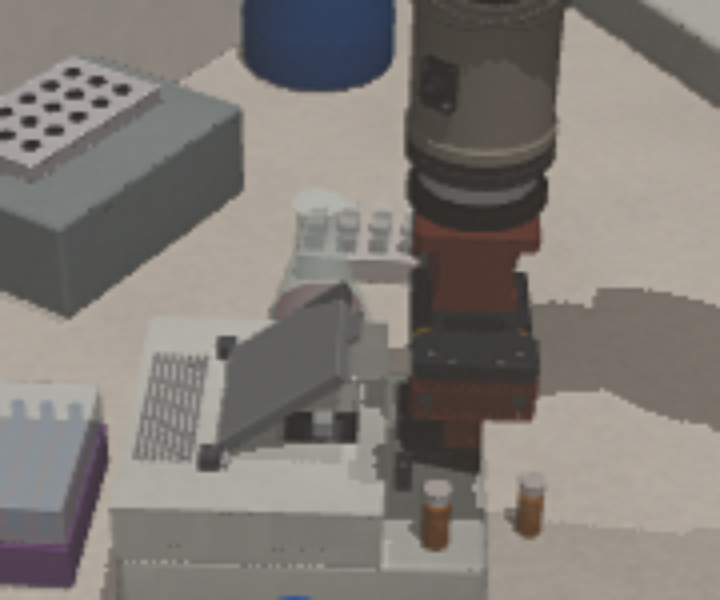

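The tab is pressed, at 4 N, and the lid is up, with its edge near crop (350,290) and z ≈ 0.16. The true fingertip is therefore about 14 mm above the reported TCP, and I allow for that. Next I lift straight up, then move toward the lid along the photometer's +x.

```bash
python3 -m handwheel '[[0,0,0,0.006,0],[0,0,0,0.02,0],[0,0,0,0.04,0],[0,0,0,0.06,0],[0,0,0,0.068,0]]'
python3 -m handwheel '[[0,0.009,0.005,0,0],[0,0.017,0.01,0,0],[0,0.026,0.016,0,0],[0,0.034,0.021,0,0],[0,0.039,0.024,0,0]]'
python3 look.py pics/s5.png
```

```text
time: 5.55
position: [0.488, 0.0923, 0.1292]
orientation: [0.0, 0.963, 0.269, 0.002]
contact_force: [-0.3, 0.8, -0.1]
finger_gap: 0.003
gripper_force: 0.0
time: 6.05
position: [0.5266, 0.1168, 0.1267]
orientation: [-0.0, 0.963, 0.269, -0.0]
contact_force: [-0.4, 0.7, 0.4]
finger_gap: 0.006
gripper_force: 0.0
6.05 TCP local -0.0444 0.0009 0.1267 F [-0.37  0.7   0.43]
finger pts 310 z min 0.08798855525428484 x [-0.06092978 -0.02143893] y [-0.01514789  0.00910392  0.01879907] rows 221
lid zmax 0.16838682673716127
```

View pics/s5.png

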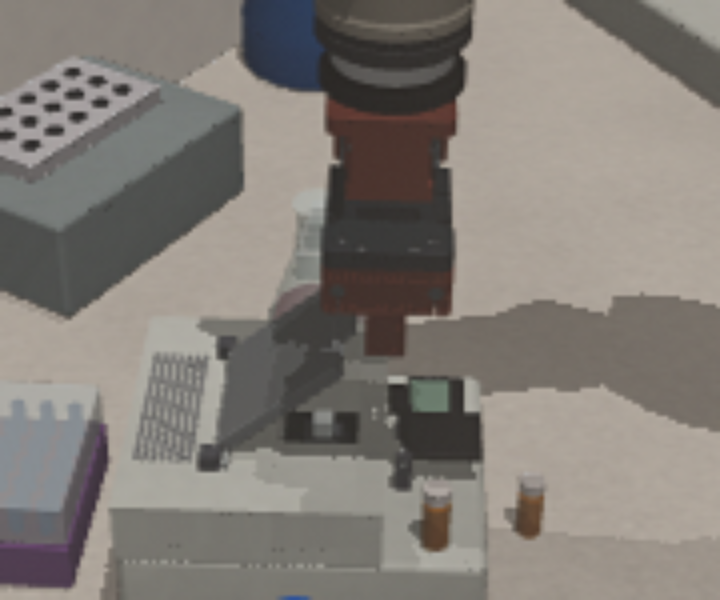

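The fingertip at (385,355) is just short of the lid edge, and the tab is back up. Now I push along an arc that follows the rising edge.

```bash
python3 -m handwheel '[[0,0.007,0.004,0,0],[0,0.0135,0.008,0.004,0],[0,0.0205,0.0125,0.01,0],[0,0.0255,0.0155,0.014,0],[0,0.031,0.0185,0.017,0]]'
python3 look.py pics/s6.png
```

```text
time: 6.6
position: [0.5577, 0.1349, 0.1451]
orientation: [-0.0, 0.963, 0.269, 0.001]
contact_force: [-0.9, -0.2, 0.4]
finger_gap: 0.006
gripper_force: 0.1
6.6 TCP local -0.0084 0.0002 0.1451 F [-0.85 -0.25  0.37]
finger pts 245 z min 0.08716583901733699 x [-0.02180106  0.01596832] y [-0.01113168  0.00880288  0.01868979] rows 221
lid zmax 0.1899782414273666
```

View pics/s6.png

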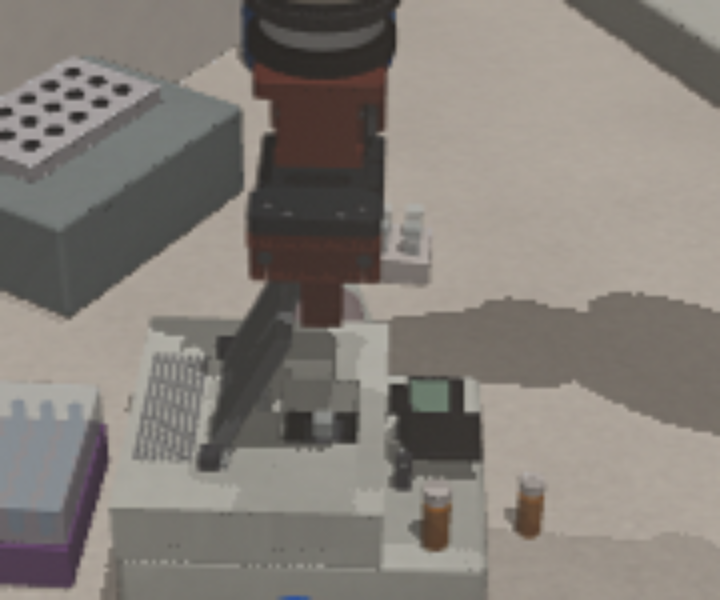

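The lid is rising against the finger, with its edge near (290,290). I'll continue along the arc.

```bash
python3 -m handwheel '[[0,0.007,0.004,0.003,0],[0,0.0135,0.008,0.006,0],[0,0.0205,0.0125,0.009,0],[0,0.0275,0.0165,0.011,0],[0,0.034,0.0205,0.013,0]]'
python3 -m handwheel '[[0,0.005,0.003,0,0],[0,0.01,0.006,0,0],[0,0.0145,0.009,0,0],[0,0.0145,0.009,0,0],[0,0.0145,0.009,0,0]]'
python3 look.py pics/s7.png
```

```text
time: 7.15
position: [0.5916, 0.1553, 0.1575]
orientation: [-0.0, 0.963, 0.269, 0.0]
contact_force: [-0.8, 0.8, 0.5]
finger_gap: 0.003
gripper_force: 0.0
time: 7.65
position: [0.6053, 0.1638, 0.1572]
orientation: [0.0, 0.963, 0.269, -0.0]
contact_force: [-0.6, 0.1, -0.2]
finger_gap: 0.004
gripper_force: 0.0
7.65 TCP local 0.0473 0.0004 0.1572 F [-0.59  0.08 -0.2 ]
finger pts 558 z min 0.09140202005781783 x [0.02467951 0.0699264 ] y [-0.01832422  0.00837558  0.02422189] rows 220
lid zmax 0.11028445043309695
```

View pics/s7.png

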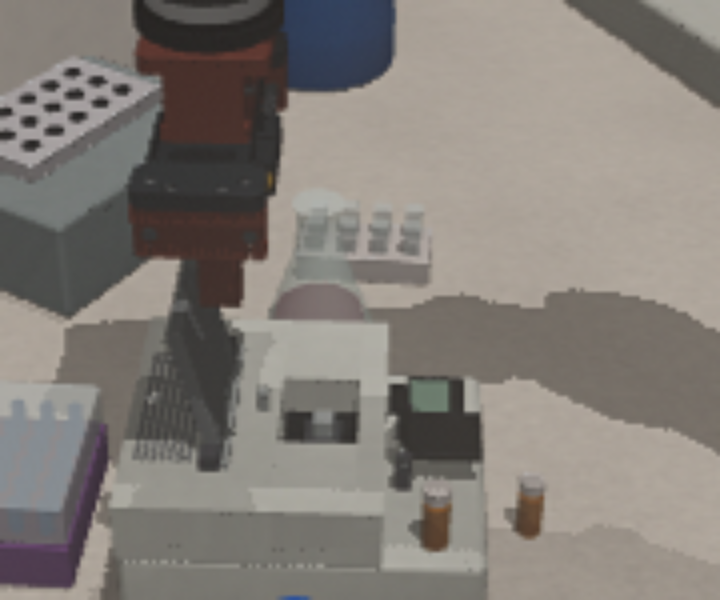

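The lid now leans back past upright, with its top near (190,270) behind the finger. I withdraw forward and up.

```bash
python3 -m handwheel '[[0,-0.005,-0.003,0,0],[0,-0.015,-0.009,0,0],[0,-0.03,-0.018,0,0],[0,-0.05,-0.03,0.01,0],[0,-0.07,-0.042,0.03,0]]'
python3 -m handwheel '[[0,-0.02,-0.02,0.03,0],[0,-0.03,-0.06,0.05,0],[0,-0.03,-0.1,0.05,0],[0,-0.03,-0.14,0.05,0],[0,-0.03,-0.14,0.05,0]]'
python3 - <<'E'
from h import *
from look import o,ex,ey,L
m=(abs(L[...,1])<.04)&(L[...,0]>.02)&(L[...,0]<.11)&(L[...,2]>.125)&(L[...,2]<.215);q=L[m]
f=np.polyfit(q[:,2],q[:,0],1);print(m.sum(),"lid angle ~",np.pi/2+np.arctan(f[0]))
c=read_camera("side");cv2.imwrite("pics/s8.png",cv2.resize(c["color"][130:330,200:440],None,fx=3,fy=3))
E
```

```text
time: 8.2
position: [0.5326, 0.1204, 0.1862]
orientation: [0.0, 0.963, 0.269, -0.002]
contact_force: [-0.4, -0.2, 0.9]
finger_gap: 0.007
gripper_force: 0.0
time: 8.7
position: [0.504, -0.025, 0.2374]
orientation: [0.001, 0.964, 0.264, -0.0]
contact_force: [0.0, 0.7, -0.2]
finger_gap: 0.011
gripper_force: 0.0
8.7 TCP local -0.1372 -0.1087 0.2374 F [ 0.03  0.69 -0.17]
lid zmax 0.11070847813337915
296 lid angle ~ 1.8550288201805225
```

View pics/s8.png

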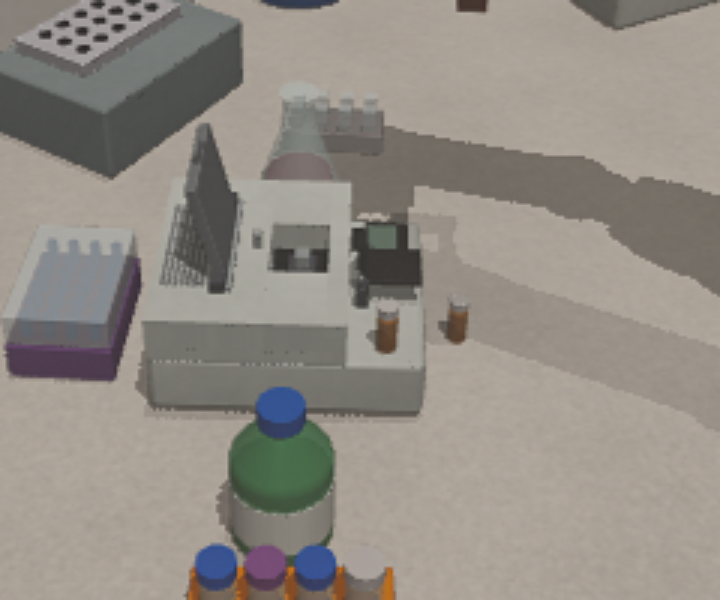

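The lid rests open at about 1.8 rad, with its top at (205,130). The tab is up, the vials stand at (387,330) and (457,320), and the hand is clear.

```bash
python3 -c "
from workcell import robot
print(robot.job_done())"
```

```text
the job is handed in; nothing more can be done
None
```

The job is handed in: the lid rests fully open at about 1.8 rad, the tab is back up, the hand is clear, and the last picture shows the photometer and the nearby glassware and racks undisturbed; no verdict was returned.

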